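Open the child-resistant tablet tub

TASK

Two white containers with grey ribbed caps stand on the worktop: open the squat, wide one, the tub of dishwasher tablets. Its cap is child-resistant: push it down firmly and, while it is down, turn it anticlockwise (seen from above) as far as it will go, then let go so that the cap springs back up and the tub is left standing where it was. Leave the tall, slim bottle alone.

Things in the scene. Friction and masses are not known exactly. Their poses are not given: they have to be found in the camera images.
- tub: Squat loose tub, 0.6 kg, white, plain paper band; origin: centre of its underside, z up. Body 76 mm across to height 62, shoulder narrowing to 62 across at height 70, bare neck 39 across to height 80, then the round upright ribbed grey cap on the tub's axis: 50 mm across (52 over the ribs), flat top at height 112. Not fixed: it turns along on the worktop if the cap is turned without being pressed.
- tub_press (a joint): How far the cap is pushed straight down, m: 0 up (start), 0.007 at its stop; the lock is free from 0.0045. Sprung: 8 N to start it, 14 N at 0.0045, 17 N at the stop. Springs back up when let go, but lugs may hold it down while the turn is between 0.05 and 0.8 rad.
- tub_turn (a joint): Turn of the cap on the tub about its upright axis, rad: 0 shut (start), growing anticlockwise from above to a stop at 1.25 (open). Light friction, 0.06 N m; stays where left. A pointer bar on the cap's top shows it: along the tub's x axis, at the first of two raised marks on the shoulder, when shut; at the second mark when open.
- bottle: The tall, slim loose bottle to leave alone: 0.45 kg, white with a plain paper band and a smaller grey ribbed cap (36 mm across) that does not turn; 58 mm across, 158 mm high; origin at the centre of its underside, z up.
There are look-alikes about, which are no part of the job. What is shaped like the tub but green is not meant.

How it is judged:
By the outcome, as a careful person would: the job done as asked, in the order asked, and still so for the second after the job is handed in, with the robot touching nothing.
It also fails if it takes over 29 s, if anything falls off the work surface, if the arm or the gripper's body presses on something with over 40 N, if the wrist force passes 120 N, or if a joint passes its speed limit or range.

ROBOT

A 7-joint arm with a two-finger parallel gripper is mounted at the origin on a cart in front of the work surface, level with it; the furniture and walls round the work are solid. World frame = base frame: x ahead of the robot, y to its left, z up, the work surface at z = 0. Lengths are in m, angles in rad, forces in N, time in s.
With the tool pointing down it reaches from about 0.4 to 0.85 m from the base axis. Payload 10.4 kg.
Tool frame: the origin (TCP) lies at the very end of the fingers, on their centre line; the grasp point (between the pads) lies 19 mm behind it; z points along the fingers, y is the line along which they close (so a half turn about z gives the same grasp; the last joint's range is limited). The gripper opens to 85 mm and grips with 20 to 120 N. Pads are 22 mm wide; open, the fingers measure 114 mm over their backs; the gripper's body (76 mm by 85 mm) begins 54 mm behind the grasp point. The pads swing forward as they close: fully open they stand 13 mm farther back than shut.
Start: joints at [1.082, 0.332, -0.065, 1.46, 0.022, 1.35, -0.088], TCP at [0.281, -0.558, 0.231] pointing down, gripper open.
Joint ranges: [-2.6, 2.6], [-0.5, 2.12], [-1.47, 1.34], [0.16, 2.42], [-1.27, 4.41], [0.06, 2.06], [-2.6, 2.6]. Speed limits (rad/s): [2.22, 2.22, 2.79, 2.79, 3.14, 3.14, 3.14].

INTERFACE

Orientations are given as a unit quaternion [x, y, z, w].
In Python, from workcell import manip, optics gives the robot as it stands.
- The arm moves only by the tool jog_arm, never from a script. Its arguments are lists of equal length, an entry for each row: "dr": the turn, a rotation vector about the tool's x, y, z normalised to -1 to 1, where 1 is 4 degrees, a list of three; "translation": the shift along the tool's x, y, z normalised to -1 to 1, where 1 is 0.025 m, a list of three; "jaw": the opening, from 0 (shut) to 1 (fully open). A call has 1 to 10 rows; each row shifts and turns the commanded pose from where the row before left it, along the tool's axes as they then stand; what a row does not reach is not made up. A row lasts 1/10 s, in which the tool goes at most 50 mm and 8.59 degrees, less where a joint would pass 70% of its speed; a pose out of reach is approached as far as the arm can. A call with a number of a shift or a turn outside -1 to 1 is refused whole. A call with a gripper value outside its range is refused whole. The fingers move at their own pace and stop on an object; "squeeze" is the grip in N (left out, the last holds). Time passes only in rows, so rows that do not move let the fingers close. It gives the time, the measured TCP pose, the force, the opening and the grip force at its end, in the units of the state.
- manip.get_obs(): the state, without advancing time (a new reading comes with each control period).
- optics.camera(name): name is "scene" or "top" or "wrist"; returns a dict with "color" (400x640x3 uint8, red, green, blue), "mtx" (3x3 intrinsics, pixels), "k1" (the pictures are not rectified: a ray, as slopes to the right and down, at radius r is drawn at 1 + k1 r^2 times it, then the intrinsics apply), "R" (3x3) and "t" (3): a world point X has camera coordinates R X + t. Camera axes: x right, y down, z forward; pixel columns grow to the right and rows downward; lengths in m; the calibration is good to about 2 mm. A picture is of the moment at which its call begins. There is no depth.
- manip.hand_in(): hands the job in; it is judged then, once.
The state is a dict: "clock": time; "joint_pos": joint angles; "joint_velocities": joint speeds; "tau": joint torques, N m; "position": TCP position; "ee_rot": TCP orientation; "ft_force": force on the tool from outside, world axes, zero at the start; "torque": the same for the moment, N m; "grip_width": opening from 0.0 (shut) to 1.0 (fully open); "grasp_force": force on a finger pad.
Only numpy, scipy, OpenCV 4.12 (cv2) and the standard library are available. Lean on these libraries where they do the work, as an engineer would, in place of code of your own. Each camera call takes 0.05 s, during which the arm holds its last target. There are 200 camera calls.

## Working session

There is one attempt and no reset: what is moved stays moved. The work goes in short steps, Python scripts to look and compute and a tool call to move; the robot and the scene stay as the last step left them, time stands still between calls to the robot, and variables do not carry over. Pictures are saved under pics/ and viewed, at most 10 in all, crops included, and the job is handed in when it is done.

Besides the shell and the picture viewer there is one more tool, called after "Emit:" by a JSON object that holds its "fn" and its "kwargs". jog_arm: Moves the arm, as the interface text tells. Scaled input: -1 to 1 covers 0.025 m each way for a shift and 4 degrees each way for a turn. Its arguments: {"type":"object","properties":{"dr":{"type":"array","items":{"type":"array","items":{"type":"number"}}},"translation":{"type":"array","items":{"type":"array","items":{"type":"number"}}},"jaw":{"type":"array","items":{"type":"number"}},"squeeze":{"type":"number"}},"required":["dr","translation","jaw"]}

```bash
mkdir -p pics; python3 - <<'E'
from workcell import manip, optics
import cv2, numpy as np, pickle
o=manip.get_obs(); print(o)
d={}
for n in("scene","top"):
    c=optics.camera(n); d[n]=c; print(n,c["mtx"].tolist(),c["k1"],c["R"].round(3).tolist(),c["t"])
    cv2.imwrite(f"pics/{n}0.png",c["color"][:,:,::-1])
pickle.dump(d,open("d0.pkl","wb"))
E
```

```text
{'clock': 0.0, 'joint_pos': array([ 1.08236797,  0.33285852, -0.06468225,  1.46090627,  0.02158944,
        1.34989368, -0.08853116]), 'joint_velocities': array([-7.65245868e-04, -8.37592741e-04, -3.20334266e-05, -1.39037922e-03,
       -9.54463843e-05,  4.68671106e-04,  6.70972616e-04]), 'tau': array([-3.19712308e-04, -6.25452375e+01,  4.87099984e-02, -3.91603303e+01,
        1.60842820e-02,  1.00556941e-02, -5.55322060e-06]), 'position': array([ 0.28055606, -0.55809175,  0.23054095]), 'ee_rot': array([ 9.73001129e-01,  2.30799335e-01, -1.86314092e-04, -6.59662974e-04]), 'ft_force': array([ 0.0547376 ,  0.01112087, -0.21633828]), 'torque': array([ 0.00052685, -0.03286278,  0.03964997]), 'grasp_force': 0.0, 'grip_width': 1.001948098122499}
scene [[369.9704546840735, 0.0, 318.3855451088255], [0.0, 369.9704546840735, 197.58720308543408], [0.0, 0.0, 1.0]] -0.06819540784506854 [[-0.644, -0.765, -0.013], [-0.334, 0.297, -0.895], [0.688, -0.572, -0.447]] [0.30575665 0.22448497 0.56946515]
top [[511.2157133530077, 0.0, 326.99442812273156], [0.0, 511.2157133530077, 198.02536301238337], [0.0, 0.0, 1.0]] 0.04054016110527148 [[0.028, -1.0, -0.012], [-0.994, -0.026, -0.105], [0.105, 0.014, -0.994]] [-0.01870991  0.46998926  0.91946763]
```

View pics/scene0.png

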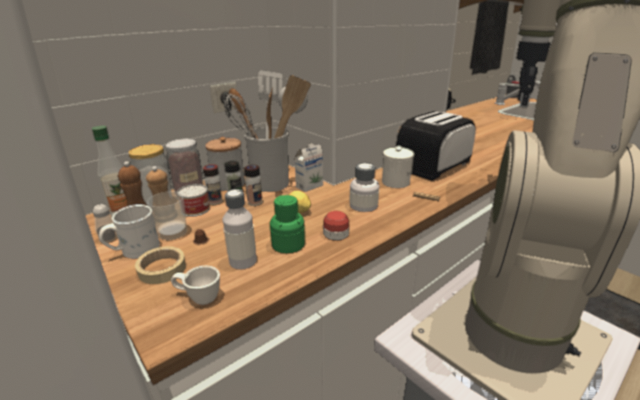

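View pics/top0.png

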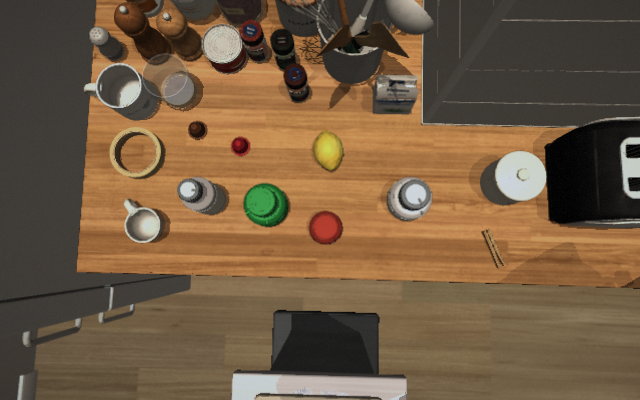

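Candidates:
- Squat white tub with a grey cap: scene (364,188), top (411,199).
- Tall slim bottle: scene (240,230), top (200,195). Leave alone.
- Green look-alike: scene (287,225), top (266,204).
- White canister with a knob: scene (397,167), top (519,178).

I choose the squat tub at top (411,199) and check it in a close crop.

```bash
cat > h.py <<'E'
import numpy as np, cv2
def ray(c,uv):
    D=np.array([c["k1"],0,0,0,0.]); p=cv2.undistortPoints(np.array([[uv]],float),c["mtx"],D)[0,0]
    # k1 is a forward model x*(1+k1 r^2): same as OpenCV's
    return -c["R"].T@c["t"], c["R"].T@np.r_[p,1]
def onplane(c,uv,z):
    o,d=ray(c,uv); return o+d*(z-o[2])/d[2]
def proj(c,X):
    q=cv2.projectPoints(np.array([X],float),cv2.Rodrigues(c["R"])[0],c["t"],c["mtx"],np.array([c["k1"],0,0,0,0.]))[0]
    return q[0,0]
E
python3 - <<'E'
import pickle,cv2,numpy as np
from h import *
d=pickle.load(open("d0.pkl","rb"))
a=d["top"]["color"][165:235,375:445]; b=d["scene"]["color"][155:220,330:400]
cv2.imwrite("pics/crop1.png",np.hstack([cv2.resize(a,(400,400),interpolation=2),cv2.resize(b,(400,400),interpolation=2)])[:,:,::-1])
print(onplane(d["top"],(415,194),.112))
c=d["top"]; hsv=cv2.cvtColor(c["color"],cv2.COLOR_RGB2HSV)
for s in [(411,199)]:
  pts=[onplane(c,p,.112) for p in [(400,194),(430,194),(415,180),(415,209)]]; print(np.round(pts,3))
E
```

```text
[ 0.47174578 -0.15415936  0.112     ]
[[ 0.471 -0.129  0.112]
 [ 0.472 -0.179  0.112]
 [ 0.495 -0.154  0.112]
 [ 0.447 -0.154  0.112]]
```

View pics/crop1.png

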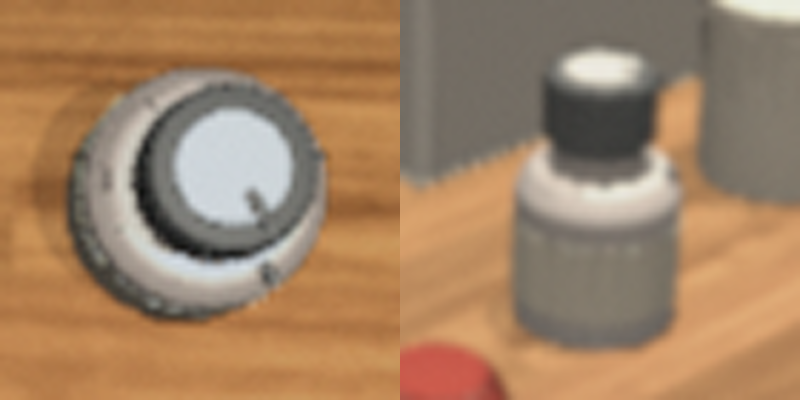

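The crop confirms it: the squat white tub with a grey ribbed cap. The white disc on its top is centred near top (415.7,193.8), and the pointer and first shoulder mark are toward lower right (about (421,212)). I move over it at the present height.

Emit:
{"fn": "jog_arm", "kwargs": {"dr": [[0,0,0],[0,0,0],[0,0,0],[0,0,0],[0,0,0],[0,0,0],[0,0,0],[0,0,0],[0,0,0],[0,0,0]], "translation": [[0.94,-0.73,0],[0.94,-0.73,0],[0.94,-0.73,0],[0.94,-0.73,0],[0.94,-0.73,0],[0.94,-0.73,0],[0.94,-0.73,0],[0.94,-0.73,0],[0.94,-0.73,0],[0.94,-0.73,0]], "jaw": [1,1,1,1,1,1,1,1,1,1], "squeeze": 60}}

```text
clock: 1.1
position: [0.4089, -0.2886, 0.2311]
ee_rot: [0.973, 0.231, -0.0, -0.0]
ft_force: [0.5, -0.2, 0.5]
grip_width: 1.0
grasp_force: 0.0
```

```bash
python3 - <<'E'
import pickle,cv2,numpy as np
from h import *
from workcell import manip,optics
d=pickle.load(open("d0.pkl","rb"))
# white disc on cap top: bright low-sat blob nearest guess, both views
for n,g,r in(("top",(415.5,193.7),14),("scene",(365,167),9)):
    im=d[n]["color"]; x0,y0=int(g[0]-r),int(g[1]-r)
    gr=cv2.cvtColor(im,cv2.COLOR_RGB2GRAY)[y0:y0+2*r,x0:x0+2*r]
    m=(gr>170).astype(np.uint8); k,l,s,cc=cv2.connectedComponentsWithStats(m)
    for i in range(1,k):
        if s[i,4]>20: p=cc[i]+[x0,y0]; print(n,p,s[i],onplane(d[n],p,.112))
c=optics.camera("wrist"); pickle.dump(c,open("w1.pkl","wb"))
cv2.imwrite("pics/w1.png",c["color"][:,:,::-1])
o=manip.get_obs(); print(o["position"],o["ee_rot"],o["joint_pos"].round(2))
E
```

```text
top [415.30794702 193.48675497] [  5   5  20  20 302] [ 0.47262252 -0.15466337  0.112     ]
scene [365.01694915 165.71186441] [ 3  5 13  6 59] [ 0.47470448 -0.15646924  0.112     ]
[ 0.41164455 -0.28361828  0.23125681] [ 9.72332640e-01  2.33598578e-01  5.66968634e-04 -7.87359271e-04] [ 0.78  0.07 -0.28  1.77  0.02  1.3  -0.6 ]
```

View pics/w1.png

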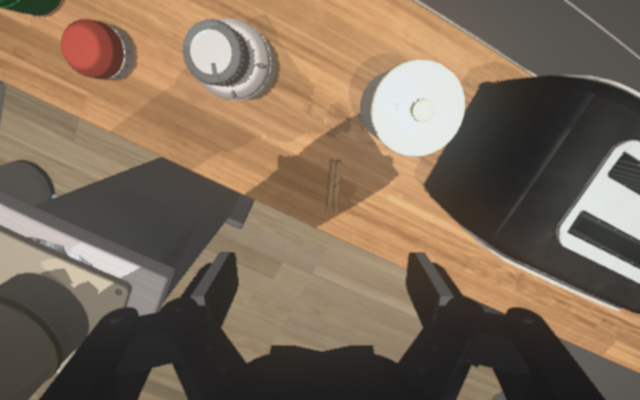

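The wrist view shows the tub cap's white disc at (213,52), the white canister at (418,108) and the toaster on the right. I cross-check the position with this view, then finish the approach.

```bash
python3 - <<'E'
import pickle,cv2,numpy as np
from h import *
from workcell import manip
from scipy.spatial.transform import Rotation as R
c=pickle.load(open("w1.pkl","rb"))
gr=cv2.cvtColor(c["color"],cv2.COLOR_RGB2GRAY)[25:80,185:238]
m=(gr>150).astype(np.uint8); k,l,s,cc=cv2.connectedComponentsWithStats(m)
for i in range(1,k):
    if s[i,4]>80: print(cc[i]+[185,25],s[i],onplane(c,cc[i]+[185,25],.112))
o=manip.get_obs(); r=R.from_quat(o["ee_rot"])
print(o["position"], r.inv().apply(np.array([.473,-.155,.135])-o["position"])/.025)
E
```

```text
[210.33443272  50.78496042] [   5    3   42   47 1516] [ 0.47321213 -0.1541459   0.112     ]
[ 0.41164455 -0.28361828  0.23125681] [ 4.51780769 -3.4634887   3.86130825]
```

Emit:
{"fn": "jog_arm", "kwargs": {"dr": [[0,0,0],[0,0,0],[0,0,0],[0,0,0],[0,0,0],[0,0,0],[0,0,0],[0,0,0],[0,0,0],[0,0,0]], "translation": [[0.9,-0.69,0],[0.9,-0.69,0],[0.9,-0.69,0],[0.9,-0.69,0],[0.9,-0.69,0],[0,0,1],[0,0,1],[0,0,1],[0,0,0.8],[0,0,0]], "jaw": [1,1,1,1,1,1,1,1,1,1]}}

```text
clock: 2.15
position: [0.4686, -0.1618, 0.1337]
ee_rot: [0.973, 0.231, -0.002, -0.001]
ft_force: [-0.6, 0.0, -1.2]
grip_width: 0.999
grasp_force: 0.0
```

```bash
python3 - <<'E'
import cv2,numpy as np
from workcell import manip,optics
from scipy.spatial.transform import Rotation as R
ims=[optics.camera(n)["color"] for n in("wrist","scene")]
a=cv2.resize(ims[0],(480,300)); b=cv2.resize(ims[1][100:250,280:480],(320,240),interpolation=2)
b=cv2.copyMakeBorder(b,0,60,0,0,0)
cv2.imwrite("pics/w2.png",np.hstack([a,b])[:,:,::-1])
o=manip.get_obs(); r=R.from_quat(o["ee_rot"])
print(o["position"],o["ft_force"],o["joint_pos"].round(2),r.as_matrix().round(3)[:,2], r.inv().apply(np.array([.473,-.155,.093])-o["position"])/.025)
E
```

```text
[ 0.47048852 -0.16227647  0.13665883] [0.50196344 0.10290363 1.65918345] [ 0.62  0.16 -0.41  1.89  0.07  1.11 -0.92] [-0.  0. -1.] [ 0.22084852 -0.21431539  1.74638254]
```

View pics/w2.png

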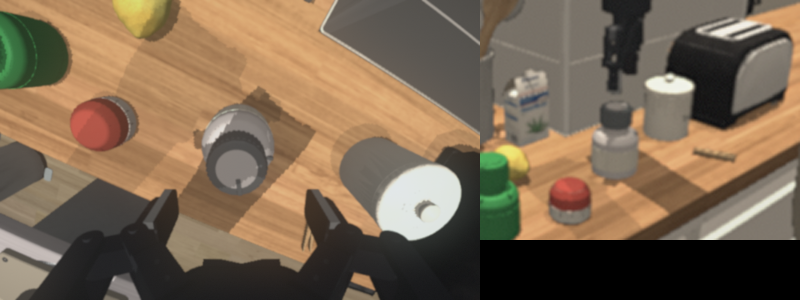

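Emit:
{"fn": "jog_arm", "kwargs": {"dr": [[0,0,0],[0,0,0],[0,0,0],[0,0,0],[0,0,0],[0,0,0]], "translation": [[0.22,-0.22,0],[0,0,0],[0,0,0.8],[0,0,0.8],[0,0,0.5],[0,0,0]], "jaw": [1,1,1,1,1,1]}}

```text
clock: 2.85
position: [0.4722, -0.1545, 0.0828]
ee_rot: [0.973, 0.231, -0.001, -0.001]
ft_force: [-0.5, 0.0, 0.1]
grip_width: 0.999
grasp_force: 0.0
```

```bash
python3 - <<'E'
import cv2,numpy as np
from workcell import manip,optics
ims=[optics.camera(n)["color"] for n in("wrist","scene")]
a=cv2.resize(ims[0],(480,300)); b=cv2.resize(ims[1][140:230,310:430],(320,240),interpolation=2)
b=cv2.copyMakeBorder(b,0,60,0,0,0)
cv2.imwrite("pics/w3.png",np.hstack([a,b])[:,:,::-1])
o=manip.get_obs(); print(o["position"],o["ft_force"],o["clock"])
E
```

```text
[ 0.47338807 -0.1548284   0.08449479] [ 0.67746104 -0.0521991   0.59338542] 2.95
```

View pics/w3.png

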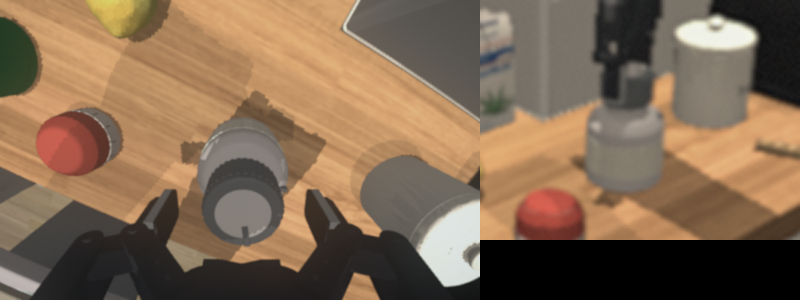

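The cap (wrist crop about (243,205)) sits centred between the fingers, so I close on it.

Emit:
{"fn": "jog_arm", "kwargs": {"dr": [[0,0,0],[0,0,0],[0,0,0],[0,0,0],[0,0,0],[0,0,0],[0,0,0],[0,0,0]], "translation": [[0,0,0],[0,0,0],[0,0,0],[0,0,0],[0,0,0],[0,0,0],[0,0,0],[0,0,0]], "jaw": [0.7,0.5,0.3,0.3,0.3,0.3,0.3,0.3], "squeeze": 60}}

```text
clock: 3.75
position: [0.4735, -0.155, 0.0848]
ee_rot: [0.973, 0.231, 0.0, 0.0]
ft_force: [-1.8, 0.6, 6.9]
grip_width: 0.564
grasp_force: 60.6
```

Emit:
{"fn": "jog_arm", "kwargs": {"dr": [[0,0,0],[0,0,0],[0,0,0],[0,0,0],[0,0,0]], "translation": [[0,0,0.06],[0,0,0.06],[0,0,0.06],[0,0,0.06],[0,0,0]], "jaw": [0.3,0.3,0.3,0.3,0.3]}}

```text
clock: 4.25
position: [0.4735, -0.155, 0.0792]
ee_rot: [0.973, 0.231, 0.0, 0.001]
ft_force: [-5.2, 1.8, 14.8]
grip_width: 0.564
grasp_force: 61.4
```

Emit:
{"fn": "jog_arm", "kwargs": {"dr": [[0,0,0],[0,0,0],[0,0,0],[0,0,0]], "translation": [[0,0,0.06],[0,0,0.06],[0,0,0],[0,0,0]], "jaw": [0.3,0.3,0.3,0.3]}}

```text
clock: 4.65
position: [0.4737, -0.155, 0.0776]
ee_rot: [0.973, 0.231, 0.001, 0.001]
ft_force: [-11.0, 3.4, 30.0]
grip_width: 0.568
grasp_force: 63.2
```

Force is 30 N after 7 mm of travel, so the cap is at its stop. I turn anticlockwise (negative about tool z).

Emit:
{"fn": "jog_arm", "kwargs": {"dr": [[0,0,-0.5],[0,0,-0.8],[0,0,-0.8],[0,0,-0.8],[0,0,-0.8],[0,0,-0.8],[0,0,-0.8],[0,0,-0.8],[0,0,-0.8],[0,0,-0.8]], "translation": [[0,0,0],[0,0,0],[0,0,0],[0,0,0],[0,0,0],[0,0,0],[0,0,0],[0,0,0],[0,0,0],[0,0,0]], "jaw": [0.3,0.3,0.3,0.3,0.3,0.3,0.3,0.3,0.3,0.3]}}

```text
clock: 5.65
position: [0.4737, -0.1551, 0.0776]
ee_rot: [0.876, 0.482, 0.0, 0.001]
ft_force: [-12.0, 3.5, 29.6]
grip_width: 0.567
grasp_force: 63.3
```

```bash
python3 - <<'E'
from workcell import manip
from scipy.spatial.transform import Rotation as R
o=manip.get_obs(); print(o["torque"],R.from_quat(o["ee_rot"]).as_euler("ZYX",degrees=True),o["joint_pos"].round(2))
E
```

```text
[ 0.75884371  2.53447418 -0.07101353] [5.76034051e+01 3.57750101e-02 1.79885361e+02] [ 0.66  0.24 -0.48  1.94  0.13  0.98 -0.45]
```

Emit:
{"fn": "jog_arm", "kwargs": {"dr": [[0,0,-0.9],[0,0,-0.9],[0,0,-0.9],[0,0,-0.9],[0,0,-0.9],[0,0,-0.9],[0,0,-0.9],[0,0,-0.9],[0,0,-0.9],[0,0,-0.9]], "translation": [[0,0,0],[0,0,0],[0,0,0],[0,0,0],[0,0,0],[0,0,0],[0,0,0],[0,0,0],[0,0,0],[0,0,0]], "jaw": [0.3,0.3,0.3,0.3,0.3,0.3,0.3,0.3,0.3,0.3]}}

```text
clock: 6.65
position: [0.4738, -0.1552, 0.0776]
ee_rot: [0.684, 0.729, -0.0, 0.001]
ft_force: [-9.9, 3.4, 30.2]
grip_width: 0.572
grasp_force: 63.2
```

```bash
python3 - <<'E'
from workcell import manip
from scipy.spatial.transform import Rotation as R
o=manip.get_obs(); print(o["torque"],R.from_quat(o["ee_rot"]).as_euler("ZYX",degrees=True),o["joint_pos"].round(2),o["ft_force"])
E
```

```text
[ 0.62829101  2.4844826  -0.06297901] [9.36211589e+01 1.13454197e-01 1.79926054e+02] [ 0.73  0.25 -0.56  1.94  0.16  0.99  0.16] [-9.9498783   3.39039348 30.1600148 ]
```

Emit:
{"fn": "jog_arm", "kwargs": {"dr": [[0,0,-0.5],[0,0,-0.5],[0,0,-0.3],[0,0,0]], "translation": [[0,0,0],[0,0,0],[0,0,0],[0,0,0]], "jaw": [0.3,0.3,0.3,0.3]}}

```text
clock: 7.05
position: [0.4738, -0.1552, 0.0776]
ee_rot: [0.651, 0.759, -0.0, 0.001]
ft_force: [-10.0, 3.3, 29.3]
grip_width: 0.567
grasp_force: 63.4
```

```bash
python3 - <<'E'
from workcell import manip
from scipy.spatial.transform import Rotation as R
o=manip.get_obs(); print(o["torque"],R.from_quat(o["ee_rot"]).as_euler("ZYX",degrees=True),o["ft_force"])
E
```

```text
[ 0.61546682  2.43188649 -0.15220653] [9.87031436e+01 1.16489601e-01 1.79933737e+02] [-9.96496293  3.31267282 29.31755381]
```

Torque has risen to 0.15 N m at about 72°, so the cap is at its turn stop. I ease the load, let go and retreat upward.

Emit:
{"fn": "jog_arm", "kwargs": {"dr": [[0,0,0],[0,0,0],[0,0,0],[0,0,0],[0,0,0],[0,0,0],[0,0,0]], "translation": [[0,0,-0.06],[0,0,0],[0,0,0],[0,0,0],[0,0,0],[0,0,0],[0,0,0]], "jaw": [0.3,0.3,0.7,1,1,1,1]}}

```text
clock: 7.75
position: [0.4729, -0.1548, 0.0762]
ee_rot: [0.652, 0.759, -0.0, -0.0]
ft_force: [-0.7, 0.1, 0.4]
grip_width: 1.002
grasp_force: 0.0
```

Emit:
{"fn": "jog_arm", "kwargs": {"dr": [[0,0,0],[0,0,0],[0,0,0],[0,0,0],[0,0,0],[0,0,0],[0,0,0]], "translation": [[0,0,-0.5],[0,0,-0.8],[0,0,-1],[0,0,-1],[0,0,-1],[0,0,-1],[0,0,-1]], "jaw": [1,1,1,1,1,1,1]}}

```text
clock: 8.45
position: [0.4729, -0.1546, 0.2359]
ee_rot: [0.651, 0.759, 0.0, 0.0]
ft_force: [0.1, -0.4, -0.3]
grip_width: 1.001
grasp_force: 0.0
```

```bash
python3 - <<'E'
from workcell import manip,optics
import cv2,numpy as np
from h import *
o=manip.get_obs(); print(o["position"],o["clock"],o["ft_force"],o["grip_width"])
w=optics.camera("wrist"); s=optics.camera("scene")
u=proj(w,[.473,-.155,.1]).astype(int); print(u)
x0=max(0,u[0]-75);y0=max(0,u[1]-75)
a=cv2.resize(w["color"][y0:y0+150,x0:x0+150],(400,400),interpolation=2)
b=cv2.resize(s["color"][155:220,330:400],(400,400),interpolation=2)
cv2.imwrite("pics/end.png",np.hstack([a,b])[:,:,::-1])
g=cv2.cvtColor(w["color"],cv2.COLOR_RGB2GRAY)
print(x0,y0)
E
```

```text
[ 0.47290623 -0.15461737  0.23589562] 8.45 [ 0.05473033 -0.39298147 -0.26656122] 1.000708998650982
[322 185]
247 110
```

View pics/end.png

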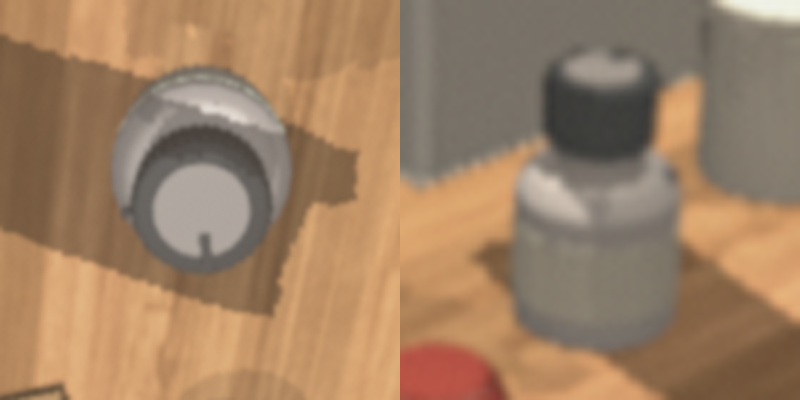

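The cap is back at its original height in the scene crop (top at row 50, as before), and the tub hasn't moved. I check the pointer and mark angles numerically.

```bash
python3 - <<'E'
from workcell import optics
import pickle,numpy as np
from h import *
d=pickle.load(open("d0.pkl","rb"))["top"]; w=optics.camera("wrist")
ang=lambda p,q:np.degrees(np.arctan2(*(p-q)[1::-1]))
C=np.array([.473,-.155,0])
for n,c,p,z in(("mark0",d,(421.4,212.1),.068),("ptr0",d,(419.8,200.5),.112),("mark1",w,(294.3,189.5),.068),("ptr1",w,(324.6,201.9),.112)):
    X=onplane(c,p,z); print(n,X.round(4),ang(X,C).round(1))
print(onplane(w,(322.4,188.75),.112))
E
```

```text
mark0 [ 0.4453 -0.1726  0.068 ] -147.6
ptr0 [ 0.461  -0.1622  0.112 ] -148.8
mark1 [ 0.4472 -0.1751  0.068 ] -142.1
ptr1 [ 0.4795 -0.1689  0.112 ] -64.8
[ 0.47540912 -0.15612783  0.112     ]
```

```bash
python3 -c "
from workcell import manip
print(manip.hand_in())"
```

```text
the job is handed in; nothing more can be done
None
```

I pressed the tub's cap to its stop (about 30 N), turned it anticlockwise about 72° to the turn stop and let it spring back up; the tub still stands in place, the bottle was not touched, and the job is handed in (about 8.5 s used, verdict not shown).

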